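# Load the clamping pot and hold its bayonet cap home

### The arm

A 7-joint arm with a two-finger parallel gripper is mounted at the origin on a cart in front of the work surface, level with it; the furniture and walls round the work are solid. World frame = base frame: x ahead of the robot, y to its left, z up, the work surface at z = 0. Lengths are in mm, angles in rad, forces in N, time in s.
With the tool pointing down it reaches from about 400 to 875 mm from the base axis. Payload 4.4 kg.
Tool frame: the origin (TCP) lies at the very end of the fingers, on their centre line; the grasp point (between the pads) lies 19 mm behind it; z points along the fingers, y is the direction in which the jaws open and shut (so a half turn about z gives the same grasp; the last joint's range is limited). The gripper opens to 85 mm and grips with 20 to 120 N. Pads are 22 mm wide; open, the fingers measure 114 mm over their backs; the gripper's body (76 mm by 85 mm) begins 54 mm behind the grasp point. The pads swing forward as they close: fully open they stand 13 mm farther back than shut.
Start: joints at [1.164, 0.628, 0.038, 1.517, -0.027, 0.996, -0.02], TCP at [217.285, -612.622, 231.313] pointing down, gripper open.
Joint ranges: [-3.06, 3.06], [-0.37, 2.12], [-1.25, 1.32], [0.18, 2.47], [-1.1, 4.24], [0.23, 1.98], [-2.94, 2.94]. Speed limits (rad/s): [2.57, 2.57, 3.14, 3.14, 3.14, 3.14, 3.14].

### API

Orientations are given as [roll, pitch, yaw] about the fixed x, y, z axes, in that order (R = Rz(yaw) Ry(pitch) Rx(roll)).
In Python, from cell import ctrl, eyes gives the robot as it stands.
- The arm moves only by the tool move_arm, never from a script. Its argument "increments" is a list of rows, each a list of 6 numbers: the shift along the tool's x, y, z in cm, then the turn, a rotation vector about the tool's x, y, z in degrees. In form: [[x, y, z, wx, wy, wz], ...]. A call has 1 to 20 rows; each row is the pose to reach, as a shift and turn from the pose commanded when the call began, along the tool's axes at that moment; what a row does not reach only later rows make up. A row lasts 1/10 s, in which the tool goes at most 50 mm and 8.59 degrees, less where a joint would pass 70% of its speed; a pose out of reach is approached as far as the arm can. A call with a gripper value outside its range is refused whole. "grip" is the opening, from -1 (shut) to 1 (fully open), set as the call begins (left out, the last holds). The fingers move at their own pace and stop on an object; the grip force is fixed at half the most. Time passes only in rows, so rows that repeat a pose let the fingers close. It gives the time, the measured TCP pose, the force and the opening at its end, in the units of the state.
- ctrl.read_state(): the state, without advancing time (a new reading comes with each control period).
- eyes.get_image(name): name is "scene" or "top"; returns the picture (420x560x3 uint8, red, green, blue); there is no depth.
- eyes.calibration(name): a dict with "fx", "fy", "cx", "cy" (pixels), "dist" ([k1, k2, p1, p2, k3] as OpenCV has them; the pictures are not rectified), "pose" (4x4, takes a point from camera to world coordinates). Camera axes: x right, y up, looking along -z (the intrinsics and any distortion apply to the point x, -y, -z); pixel columns grow to the right and rows downward; lengths in mm; the calibration is good to about 2 mm. A picture is of the moment at which its call begins. calibration takes no time and is no camera call.
- ctrl.finish_job(): hands the job in, once; it reports no verdict.
The state is a dict: "clock": time; "qpos": joint angles; "qd": joint speeds; "tau": joint torques, N m; "eef_pos": TCP position; "tool_rot": TCP orientation; "force": force on the tool from outside, world axes, zero at the start; "torque": the same for the moment, N m; "width": finger opening in mm.
Only numpy, scipy, OpenCV 4.12 (cv2) and the standard library are available. Lean on these libraries where they do the work, as an engineer would, in place of code of your own. Each camera call takes 0.05 s, during which the arm holds its last target. There are 200 camera calls.

### The job

Load the clamping pot on the bench: set the pressure pad squarely into the pot, stub up, and let go of it so that it stands on the spring plunger. Then fit the bayonet cap over it: lugs down through the two slots, push it down against the spring until its flange sits flush on the rim, and turn it clockwise (seen from above) about a quarter turn until it meets its stop. Finish while still gripping the cap and pressing it fully home (do not let go), with the amber piece, the tweezers and the loupe left where they lie.

Things in the scene. Friction and masses are not known exactly. Their poses are not given: they have to be found in the camera images.
- pot: Clamping pot, fixed to the bench: upright round aluminium pot, 88 mm outside diameter, 60 mm high, on a dark round foot of 116 mm diameter, 8 mm high. Bore 53 mm diameter. Origin: on its axis at bench level; z up; its two slots lie along its +x and -x.
- pot_rim (a point): Centre of the pot's mouth, in the plane of the rim, 60 mm above the bench; axes as the pot's. The rim is an inward lip 8 mm thick with a chamfered mouth, 53 mm bore, cut by two opposite open slots along +x and -x, each about 17 mm wide at the bore and reaching out to 35 mm from the axis.
- pot_gallery (a point): Point on the pot's axis 45 mm above the bench, in the gallery under the lip (radius 35 mm, height 38 to 52 mm). It runs clockwise, seen from above, from each slot to a hard stop, which the cap's lugs meet after about 1.4 rad (80 degrees) of turning from the slots; the other way it is walled off.
- plunger (a joint): Spring plunger in the pot, a flat round face of 44 mm diameter: how far it is pressed down, in m. 0 = up (face 33 mm above the bench); about 0.014 when pad and cap are home; 0.017 = its end. The spring pushes up with about 5 N at 0 and 10 N at 0.014, so the pad's weight alone does not move it.
- pad: Pressure pad: loose steel disc, 49 mm diameter, 22 mm thick, chamfered foot, with a central round stub on top, 14 mm diameter, 24 mm tall (total height 46 mm); about 120 g. Origin: centre of its underside; z up along the stub. On the raised plunger its underside is 33 mm above the bench, its stub's top 19 mm above the rim.
- cap: Bayonet cap, loose, 60 mm tall, about 150 g, standing on its plug. Origin: centre of its underside; z up. Home in the pot (flange on the rim) its origin is 41 mm above the bench. Going in, it meets the pad at 55 mm and can turn below 45 mm; turned but not pressed, the spring lifts it back to 45 mm. It is the same turned half round.
- cap_lugs (a point): Centre of the cap's underside, axes as the cap's. The plug is 49 mm outside, 30 mm inside diameter, 19 mm tall; its hollow (27 mm deep) takes the pad's stub. Two lugs at the plug's foot along the cap's +x and -x, 10 mm wide, 7 mm tall, reach out to 33 mm from the axis. Above the plug a round flange of 80 mm diameter, from 19 to 27 mm.
- cap_bar (a point): Centre of the cap's dark upright grip bar, on the cap's axis 45 mm above its underside; axes as the cap's. The bar is 52 mm long along x, in line with the lugs, 16 mm wide along y, and stands from 30 to 60 mm above the underside, on a thin cover of 60 mm diameter.
- amber_piece: A bystander: a dark polished oval lump of amber, 34x47x34 mm, on the bench. Origin: centre of its underside. Leave it alone.
- tweezers: A bystander: black tweezers, 11x128x9 mm, lying on the bench, long along their own y. Origin: centre of the underside. Leave them alone.
- loupe: A bystander: a small folding loupe, 29x39x16 mm, on the bench. Origin: centre of its underside. Leave it alone.
Things that resemble listed ones, but are neither listed nor needed, are in the scene too. What is shaped like the pad but pink or purple is not meant.

How it is judged:
By the outcome, as a careful person would: the job done as asked, in the order asked, and still so for the second after the job is handed in, while the arm keeps its last pose, push and grip.
It also fails if it takes over 61 s, if anything falls off the work surface, if the arm or the gripper's body presses on something with over 40 N, if the wrist force passes 120 N, or if a joint passes its speed limit or range.

## Working session

There is one attempt and no reset: what is moved stays moved. The work goes in short steps, Python scripts to look and compute and a tool call to move; the robot and the scene stay as the last step left them, time stands still between calls to the robot, and variables do not carry over. Pictures are saved under pics/ and viewed, about 8 in all and at most 12, crops included, and the job is handed in when it is done.

Besides the shell and the picture viewer there is one more tool, called after ">>>" as a command line: name --pt "numbers of a row" for each row, then --argument value for the rest. move_arm: Moves the arm, as the interface text tells. Its arguments: {"type":"object","properties":{"increments":{"type":"array","items":{"type":"array","items":{"type":"number"}}},"grip":{"type":"number"}},"required":["increments"]}

```bash
mkdir -p pics; cat > h.py <<'E'
import numpy as np, cv2
from cell import ctrl, eyes
def cam(n):
    c=eyes.calibration(n); K=np.array([[c['fx'],0,c['cx']],[0,c['fy'],c['cy']],[0,0,1.]]); return K,np.array(c['dist'],float),np.array(c['pose'],float)
def ray(n,uv):
    K,d,P=cam(n); p=cv2.undistortPoints(np.array(uv,float).reshape(-1,1,2),K,d).reshape(-1,2)
    v=np.c_[p[:,0],-p[:,1],-np.ones(len(p))]@P[:3,:3].T
    return P[:3,3],v
def onplane(n,uv,z):
    o,v=ray(n,uv); return o+v*((z-o[2])/v[:,2])[:,None]
def proj(n,X):
    K,d,P=cam(n); X=np.atleast_2d(np.array(X,float)); q=(X-P[:3,3])@P[:3,:3]; q=q*[1,-1,-1]
    return cv2.projectPoints(q,np.zeros(3),np.zeros(3),K,d)[0].reshape(-1,2)
def snap(n,f):
    im=np.ascontiguousarray(eyes.get_image(n)[:,:,::-1]); cv2.imwrite(f'pics/{f}.png',im); return im
E
python3 - <<'E'
from h import *
a=snap('scene','s0');b=snap('top','t0')
cv2.imwrite('pics/both0.png',np.hstack([a,b])[:, :])
for n in('scene','top'):
    K,d,P=cam(n);print(n,K[0,0],K[0,2],K[1,2],d,P.round(3).tolist())
print(ctrl.read_state())
E
```

```text
scene 519.8962812089155 284.3397962669558 209.24439864564954 [-0.10861878  0.          0.          0.          0.        ] [[-0.894, 0.304, -0.328, 153.731], [-0.447, -0.629, 0.635, 676.734], [-0.013, 0.715, 0.699, 891.789], [0.0, 0.0, 0.0, 1.0]]
top 436.6169442176791 281.8550913456586 204.77984943636702 [0.02581807 0.         0.         0.         0.        ] [[0.002, 0.999, -0.043, 494.384], [-1.0, 0.003, 0.009, -82.834], [0.009, 0.043, 0.999, 1011.668], [0.0, 0.0, 0.0, 1.0]]
{'clock': 0.1, 'qpos': array([ 1.16422466,  0.62923599,  0.03843064,  1.51826912, -0.02701305,
        0.99626916, -0.01998715]), 'qd': array([-0.00077157, -0.00328397, -0.00076549, -0.00250507, -0.00045776,
       -0.00051796,  0.00077705]), 'tau': array([ 3.49915819e-03, -5.64535511e+01,  1.23074558e+00, -1.93974119e+01,
        1.13060785e-02,  5.44515759e-03,  2.40169987e-05]), 'eef_pos': array([ 217.09656404, -612.09160417,  230.49184255]), 'tool_rot': array([-3.13992822e+00, -3.71724237e-06,  3.40788810e-01]), 'force': array([ 0.33748241, -0.23930568,  0.13028746]), 'torque': array([-0.06104419, -0.01319863,  0.01927471]), 'width': 85.38788140824879}
```

View pics/s0.png

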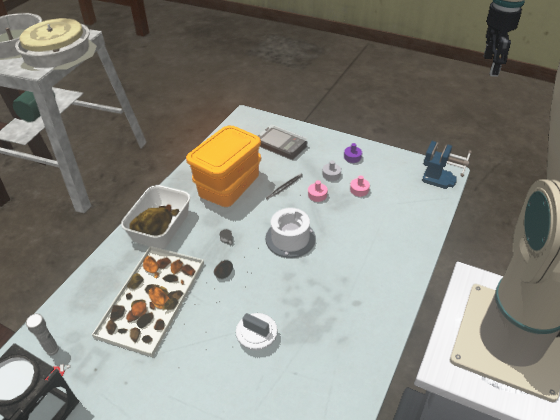

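View pics/t0.png

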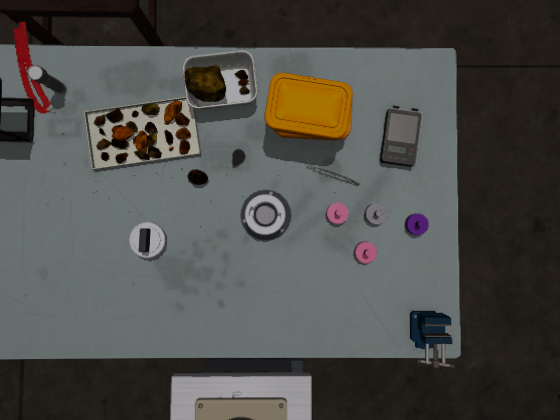

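The scene view shows the cap at about (257,328), the pot at (290,232), the grey pad at (332,170), the pink discs at (318,191) and (360,186), and the purple one at (353,152). In the top view the cap is at (147,240), the pot at (265,215) and the grey disc at (376,214). Pink discs are at (338,214) and (366,253), purple at (417,224). The grey (steel) one fits the pad, so I'll confirm it in an enlarged montage.

```bash
python3 - <<'E'
from h import *
a=cv2.imread('pics/s0.png');b=cv2.imread('pics/t0.png')
def crop(im,c,r=33,s=264): return cv2.resize(im[c[1]-r:c[1]+r,c[0]-r:c[0]+r],(s,s),interpolation=cv2.INTER_CUBIC)
cv2.imwrite('pics/m0.png',np.vstack([np.hstack([crop(b,c) for c in((147,240),(265,215),(376,214))]),np.hstack([crop(a,c) for c in((257,328),(290,232),(332,170))])]))
for n,c,z in(('cap','147,240',50),('pot','265,215',60),('pad','376,214',22)):
    print(n,onplane('top',[eval(c)],z).round(1))
print(onplane('scene',[(257,320),(290,218),(332,170)],0).round(0))
E
```

```text
cap [[457.9 203.1  50. ]]
pot [[512.9 -54.7  60. ]]
pad [[ 516.6 -305.3   22. ]]
[[ 479.  177.    0.]
 [ 547. -113.    0.]
 [ 525. -323.    0.]]
```

View pics/m0.png

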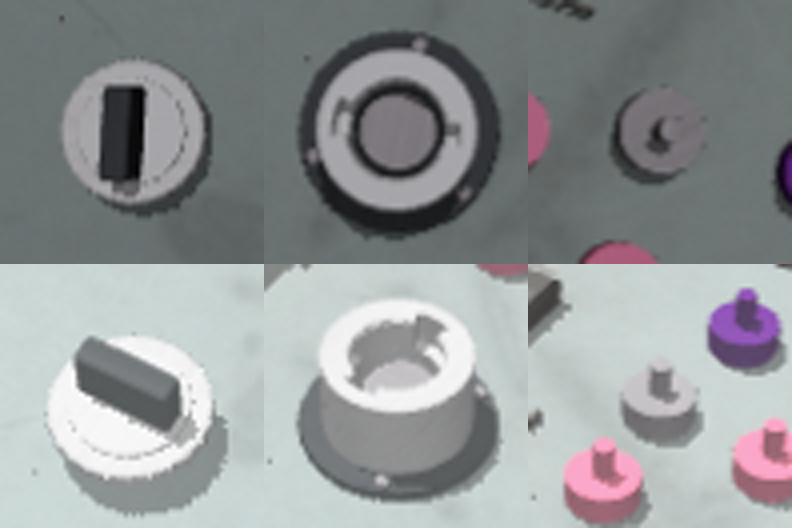

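The grey disc is clearly the steel pad (its neighbours are pink or purple). The slots lie roughly along image-horizontal and the cap bar along image-vertical. Next I'll fit known circles to the contours.

```bash
cat >> h.py <<'E'
from scipy.optimize import least_squares
def fitc(P,r):
    f=lambda p:np.hypot(P[:,0]-p[0],P[:,1]-p[1])-p[2]
    s=least_squares(f,[*P[:,:2].mean(0),r],loss='soft_l1',f_scale=1.); return s.x.round(1),np.abs(f(s.x)).mean().round(2)
def blob(im,c,m):
    n,l,s,ce=cv2.connectedComponentsWithStats(m.astype(np.uint8)); k=l[c[1],c[0]]
    if k==0: return None
    cs,_=cv2.findContours((l==k).astype(np.uint8),cv2.RETR_EXTERNAL,cv2.CHAIN_APPROX_NONE); return max(cs,key=len).reshape(-1,2)
E
python3 - <<'E'
from h import *
T=cv2.imread('pics/t0.png').astype(int);S=cv2.imread('pics/s0.png').astype(int)
for n,im,pts in(('top',T,dict(bench=(300,300),flange=(160,245),rim=(248,215),pot_face=(265,215),pad=(370,216),foot=(265,188),bar=(142,238))),('scene',S,dict(bench=(330,280),flange=(245,320),rim=(276,218),pad=(325,174),padstub=(332,162),bar=(257,323)))):
    for k,(x,y) in pts.items(): print(n,k,im[y-1:y+2,x-1:x+2].reshape(-1,3).mean(0).round(0))
# rows through objects (top)
print('cap row',T[240,125:172].sum(1)//3); print('pot row',T[215,238:294].sum(1)//3); print('pad row',(T[216,358:394]).tolist())
E
```

```text
top bench [114. 115. 107.]
top flange [157. 154. 155.]
top rim [154. 150. 150.]
top pot_face [126. 120. 124.]
top pad [117. 112. 117.]
top foot [108. 109. 101.]
top bar [51. 46. 45.]
scene bench [210. 212. 199.]
scene flange [103. 101.  97.]
scene rim [241. 241. 242.]
scene pad [123. 120. 123.]
scene padstub [195. 191. 195.]
scene bar [128. 125. 120.]
cap row [110 110 110 112 132 163 163 163 161 166 166 167 166 161  66  49  47  47
  48  48  40  17  11  12  23 165 166 167 167 167 167 166 167 167 166 109
 161 165 166 143  83  62 103 109 109 109 111]
pot row [113 112  85  60  53  53  65 135 164 167 147 130 154 160 144 100  58  51
  99 120 122 124 125 123 124 124 122 123 124 124 122 122 121 121 124 122
 103  58  29  80  99 100 106 149 167 167 151  93  53  53  52  52  46  84
 102 102]
pad row [[105, 106, 99], [106, 107, 100], [108, 108, 100], [108, 109, 101], [110, 111, 104], [85, 86, 80], [51, 51, 48], [36, 35, 35], [92, 88, 90], [120, 115, 119], [120, 114, 118], [119, 113, 117], [118, 112, 117], [117, 112, 117], [99, 94, 99], [71, 68, 71], [57, 54, 57], [50, 49, 50], [50, 48, 50], [64, 61, 63], [88, 83, 87], [107, 102, 106], [115, 111, 115], [119, 114, 119], [120, 114, 119], [120, 115, 119], [121, 115, 119], [119, 114, 119], [113, 109, 111], [111, 110, 106], [115, 115, 107], [114, 115, 107], [115, 116, 107], [116, 117, 109], [116, 116, 109], [115, 115, 107]]
```

```bash
cat > meas.py <<'E'
from h import *
def up(f): return cv2.resize(cv2.imread(f).astype(np.float32),None,fx=4,fy=4,interpolation=cv2.INTER_CUBIC)
def hull(n,im,c,m,z,r,use_hull=True):
    p=blob(im,(int(c[0]*4),int(c[1]*4)),m)
    if p is None: return print('none',n,c)
    if use_hull: p=cv2.convexHull(p).reshape(-1,2)
    # dense resample of hull
    q=np.vstack([p,p[:1]]).astype(float); q=np.vstack([np.linspace(q[i],q[i+1],max(2,int(np.hypot(*(q[i+1]-q[i])))),endpoint=False) for i in range(len(p))])
    return onplane(n,(q+.5)/4-.5,z)
E
python3 - <<'E'
from meas import *
for n,f in(('top','pics/t0.png'),('scene','pics/s0.png')):
    im=up(f); g=im.mean(2); rg=im[:,:,2]-im[:,:,1]
    top=n=='top'
    C=dict(cap=(160,245),pot=(248,215),pad=(370,216),bar=(142,240)) if top else dict(cap=(245,317),pot=(276,218),pad=(325,170),bar=(257,321))
    if top:
        P=hull(n,im,C['cap'],g>136,27,40);print('cap',fitc(P,40))
        P=hull(n,im,C['pot'],g>108,60,44);print('pot',fitc(P,44))
        P=hull(n,im,C['pad'],(rg>-3)&(g>60),22,24.5);print('pad',fitc(P,24.5))
        P=hull(n,im,C['bar'],g<33+25,60,0)
        print('bar',cv2.minAreaRect(P[:,:2].astype(np.float32)))
        m=((g>36)&(g<75)); P=hull(n,im,C['bar'],m,60,0); print('bar top face',cv2.minAreaRect(P[:,:2].astype(np.float32)))
    else:
        P=hull(n,im,C['cap'],g>226,27,40);
        if P is not None: print('cap',fitc(P,40))
        for th in(228,):
            P=hull(n,im,C['pot'],g>th,60,44); print('pot',fitc(P,44))
        print('stub top',onplane(n,[(331.6,161)],46))
        u=g[150*4:185*4,318*4:346*4]
# pot rim unwrapped: radial brightness at z=60 around fit centre
im=up('pics/t0.png').mean(2)
x0,y0=fitc(hull('top',im,(248,215),im>108,60,44),44)[0][:2]
a=np.radians(np.arange(0,360,5)); 
for r in(29,31,33):
    q=proj('top',np.c_[x0+r*np.cos(a),y0+r*np.sin(a),60+0*a]); v=cv2.remap(im,((q[:,0]+.5)*4-.5).astype(np.float32),((q[:,1]+.5)*4-.5).astype(np.float32),1).ravel().astype(int)
    print(r,[(int(np.degrees(t).round()),int(w)) for t,w in zip(a,v) if w<140])
E
```

```text
cap (array([458.8, 211. ,  39. ]), np.float64(0.17))
pot (array([515.8, -54.1,  43.9]), np.float64(0.56))
pad (array([ 517.9, -305.4,   25. ]), np.float64(0.44))
bar ((458.1330871582031, 206.16041564941406), (21.87272071838379, 50.91329574584961), 88.86800384521484)
bar top face ((457.39434814453125, 206.19552612304688), (22.236082077026367, 52.70465850830078), 87.94034576416016)
none scene (245, 317)
pot (array([516.7, -51.3,  42.8]), np.float64(0.17))
stub top [[ 520.91858168 -303.91197524   46.        ]]
29 [(60, 125), (65, 104), (70, 107), (135, 139), (155, 137), (160, 136), (265, 95), (270, 99), (275, 118)]
31 [(60, 136), (65, 98), (70, 91), (75, 134), (265, 99), (270, 101), (275, 126)]
33 [(60, 129), (65, 83), (70, 83), (75, 90), (80, 121), (85, 121), (90, 128), (265, 103), (270, 88), (275, 132)]
```

```bash
python3 - <<'E'
from h import *
R=50;s=4;out=[]
for n,f,c in(('top','t0',(515.8,-54.1)),('scene','s0',(516.7,-51.8))):
    im=cv2.imread(f'pics/{f}.png')
    yy,xx=np.mgrid[0:400,0:400]  # col = +x, row = -y
    X=np.c_[(c[0]+(xx.ravel()-200)/s),(c[1]-(yy.ravel()-200)/s),np.full(xx.size,60.)]
    q=proj(n,X).astype(np.float32).reshape(400,400,2)
    w=cv2.remap(im,q[...,0],q[...,1],cv2.INTER_CUBIC)
    for r in(26.5,35,44): cv2.circle(w,(200,200),int(r*s),(0,255,0),1)
    for a in range(0,360,10):
        t=np.radians(a);p=lambda r:(int(200+r*s*np.cos(t)),int(200-r*s*np.sin(t)))
        cv2.line(w,p(44),p(47 if a%30 else 50),(0,0,255),1)
    out.append(w)
cv2.imwrite('pics/pot.png',np.hstack(out))
E
```

```text
(no output)
```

View pics/pot.png

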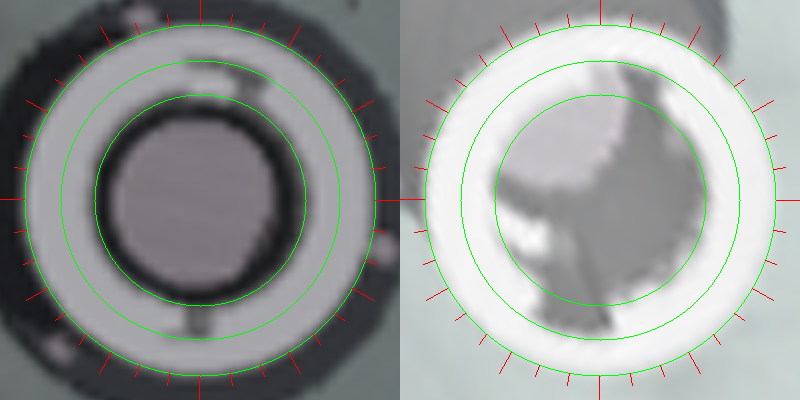

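Rectified to the rim plane, the slots sit at about 78° and 258° in world angle (scene crop: lower slot (535–612, 322), upper slot (588–660, 72)). The pot centre is about (516,-53) and the pad about (518.5,-304.5). Now to go above the pad.

```bash
cat >> h.py <<'E'
from scipy.spatial.transform import Rotation as Ro
def go(x,y,z,yaw,base=None):
    s=ctrl.read_state(); p=s['eef_pos']; R=Ro.from_euler('xyz',s['tool_rot']).as_matrix()
    G=Ro.from_euler('xyz',[np.pi,0,np.radians(yaw)]).as_matrix()
    print('from',p.round(1),np.degrees(s['tool_rot']).round(1),'t',s['clock'],'->',(R.T@(np.array([x,y,z])-p)/10).round(2),np.degrees(Ro.from_matrix(R.T@G).as_rotvec()).round(1))
E
python3 -c "
from h import *
go(518.5,-304.5,150,35)"
```

```text
from [ 217.1 -612.1  230.5] [-179.9   -0.    19.5] t 0.1 -> [ 38.69 -18.9    8.08] [ -0.1  -0.  -15.5]
```

>>> move_arm --pt "3 -1.5 0.6 0 0 -2" --pt "7 -3.5 1.5 0 0 -4" --pt "11 -5.5 2.3 0 0 -6" --pt "15 -7.4 3.1 0 0 -8" --pt "19 -9.3 4 0 0 -10" --pt "23 -11.2 4.8 0 0 -12" --pt "27 -13.2 5.6 0 0 -14" --pt "31 -15.1 6.5 0 0 -15.5" --pt "34.5 -16.9 7.2 0 0 -15.5" --pt "37 -18.1 7.8 0 0 -15.5" --pt "38.7 -18.9 8.1 0 0 -15.5" --pt "38.7 -18.9 8.1 0 0 -15.5" --pt "38.7 -18.9 8.1 0 0 -15.5" --grip 0.2

```text
clock: 1.4
eef_pos: [518.1, -305.6, 150.0]
tool_rot: [-3.141, 0.001, 0.611]
force: [-0.1, -0.8, -0.7]
width: 51.6
```

>>> move_arm --pt "0 0 2 0 0 0" --pt "0 0 5 0 0 0" --pt "0 0 8 0 0 0" --pt "0 0 10.5 0 0 0" --pt "0 0 11.8 0 0 0" --pt "0 0 12.2 0 0 0" --pt "0 0 12.2 0 0 0"

```text
clock: 2.1
eef_pos: [518.5, -306.1, 28.5]
tool_rot: [3.141, 0.0, 0.61]
force: [-0.1, 1.1, 0.2]
width: 51.3
```

```bash
python3 - <<'E'
from h import *
a=snap('scene','s1');b=snap('top','t1')
cv2.imwrite('pics/m1.png',np.hstack([cv2.resize(im[c[1]-35:c[1]+35,c[0]-35:c[0]+35],(400,400),interpolation=cv2.INTER_CUBIC) for im,c in((a,(332,165)),(b,(376,214)))]))
print(ctrl.read_state()['eef_pos'],ctrl.read_state()['force'])
E
```

```text
[ 519.49001686 -306.02963829   29.53846069] [-0.32942837 -0.58204069 -0.30654897]
```

View pics/m1.png

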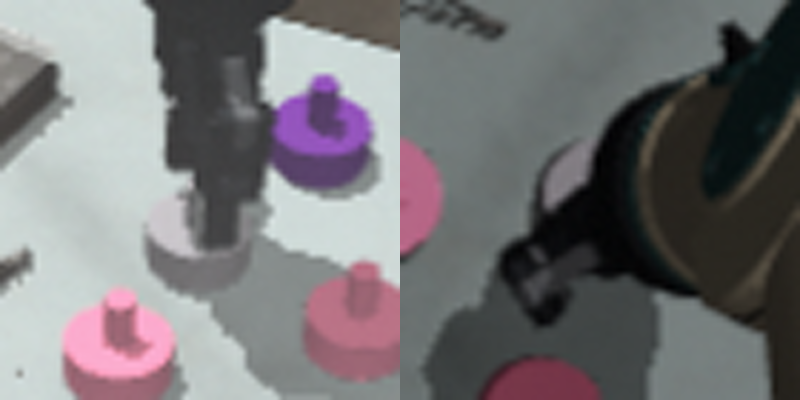

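The near finger stands in front of the stub, and the stub and disc centre (about (200,215)) are in line with the jaws. Closing.

>>> move_arm --pt "0 0 0 0 0 0" --pt "0 0 0 0 0 0" --pt "0 0 0 0 0 0" --pt "0 0 0 0 0 0" --pt "0 0 0 0 0 0" --pt "0 0 0 0 0 0" --grip -1

```text
clock: 2.8
eef_pos: [519.3, -305.3, 29.2]
tool_rot: [3.141, -0.001, 0.611]
force: [-1.2, -0.3, 6.1]
width: 9.9
```

>>> move_arm --pt "0 0 -1 0 0 0" --pt "0 0 -4 0 0 0" --pt "0 0 -8 0 0 0" --pt "0 0 -11 0 0 0" --pt "0 0 -12 0 0 0" --pt "0 0 -12 0 0 0"

```text
clock: 3.4
eef_pos: [519.7, -305.6, 150.0]
tool_rot: [3.139, -0.001, 0.611]
force: [0.7, 0.5, -1.4]
width: 9.7
```

```bash
python3 -c "
from h import *
go(516.2,-53,150,35);go(516.2,-53,105,35)"
```

```text
from [ 519.7 -305.6  150. ] [ 1.798e+02 -1.000e-01  3.500e+01] t 3.4 -> [ 14.21 -20.88  -0.04] [ 0.2 -0.1  0. ]
from [ 519.7 -305.6  150. ] [ 1.798e+02 -1.000e-01  3.500e+01] t 3.4 -> [ 14.2  -20.9    4.46] [ 0.2 -0.1  0. ]
```

```bash
python3 - <<'E'
from h import *
a=snap('scene','s2');b=snap('top','t2')
p=ctrl.read_state()['eef_pos']; q=proj('scene',p)[0].astype(int); r=proj('top',p)[0].astype(int); print(q,r)
f=lambda im,c,h=40:cv2.resize(im[max(0,c[1]-h):c[1]+h,c[0]-h:c[0]+h],(400,400),interpolation=cv2.INTER_CUBIC)
cv2.imwrite('pics/m2.png',np.hstack([f(a,q),f(a,(332,170))]))
E
```

```text
[334 128] [389 211]
```

View pics/m2.png

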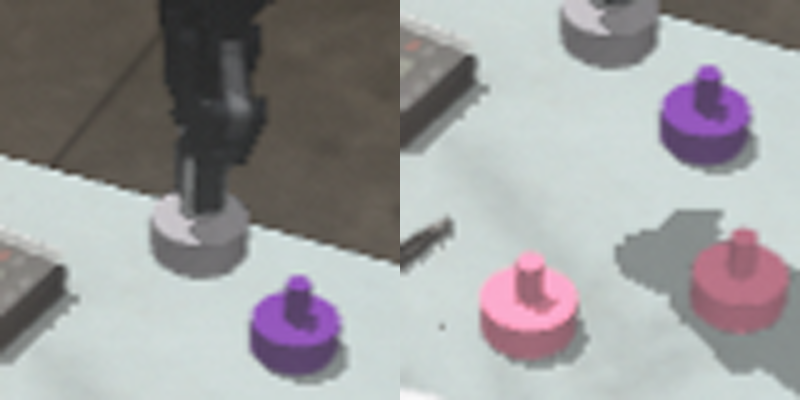

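The pad is held upright; its stub is slightly left of the finger line. Carrying it over the pot.

>>> move_arm --pt "1 -1.4 0 0 0 0" --pt "3 -4.4 0 0 0 0" --pt "5.4 -7.9 0 0 0 0" --pt "7.8 -11.5 0 0 0 0" --pt "10.2 -15 0 0 0 0" --pt "12.3 -18.1 0 0 0 0" --pt "13.7 -20.1 0 0 0 0" --pt "14.2 -20.9 0 0 0 0" --pt "14.2 -20.9 2 0 0 0" --pt "14.2 -20.9 4 0 0 0" --pt "14.2 -20.9 4.5 0 0 0" --pt "14.2 -20.9 4.5 0 0 0" --pt "14.2 -20.9 4.5 0 0 0"

```text
clock: 4.8
eef_pos: [515.3, -52.9, 103.5]
tool_rot: [3.141, -0.0, 0.61]
force: [-0.4, 0.2, -1.2]
width: 10.1
```

```bash
python3 - <<'E'
from h import *
a=snap('scene','s3');b=snap('top','t3')
s=ctrl.read_state();p=s['eef_pos']; print(p,s['force'],s['width'])
z=p[2]-29.2
t=np.linspace(0,2*np.pi,200)
w=cv2.resize(a[165:245,240:340],None,fx=4,fy=4,interpolation=cv2.INTER_CUBIC); w2=w.copy()
def draw(c,r,zz,col):
    q=proj('scene',np.c_[c[0]+r*np.cos(t),c[1]+r*np.sin(t),0*t+zz]); q=((q-[240,165]+.5)*4-.5).round().astype(int); cv2.polylines(w2,[q],True,col,1)
draw(p,24.5,z+22,(0,0,255));draw(p,24.5,z,(0,0,255));draw((516.7,-51.3),44,60,(0,255,0))
cv2.imwrite('pics/m3.png',np.hstack([w,w2]))
E
```

```text
[515.74385632 -52.81540928 104.01862507] [ 1.27663587  0.78974983 -0.71291653] 9.745011666887743
```

View pics/m3.png

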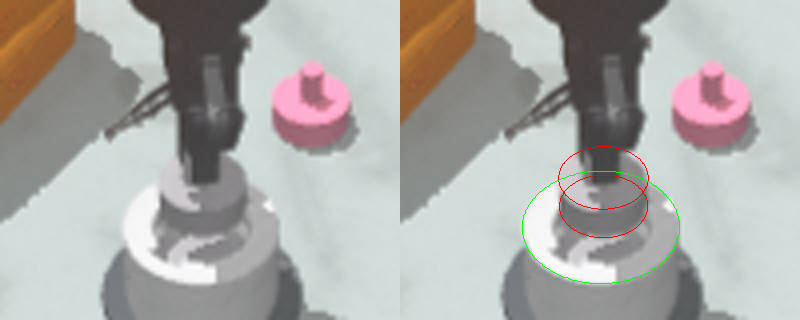

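The overlay shows the held disc's lateral centre at (204,·) against the rim centre at (201,·), so it sits about 1.3 mm right of the rim centre. I'll shift about 1 mm and lower in small steps while watching the force.

```bash
python3 -c "
from h import *
go(516.8,-52.5,86,35)"
```

```text
from [515.7 -52.8 104. ] [ 1.799e+02 -1.000e-01  3.500e+01] t 4.9 -> [0.1  0.03 1.8 ] [ 0.1 -0.1 -0. ]
```

>>> move_arm --pt "0.1 0 0 0 0 0" --pt "0.1 0 0.5 0 0 0" --pt "0.1 0 1 0 0 0" --pt "0.1 0 1.3 0 0 0" --pt "0.1 0 1.5 0 0 0" --pt "0.1 0 1.7 0 0 0" --pt "0.1 0 1.9 0 0 0" --pt "0.1 0 1.9 0 0 0"

```text
clock: 5.7
eef_pos: [515.9, -51.9, 84.1]
tool_rot: [-3.141, 0.0, 0.611]
force: [0.0, 0.1, -0.5]
width: 10.7
```

>>> move_arm --pt "0 0 0.3 0 0 0" --pt "0 0 0.6 0 0 0" --pt "0 0 0.9 0 0 0" --pt "0 0 1.2 0 0 0" --pt "0 0 1.5 0 0 0" --pt "0 0 1.8 0 0 0" --pt "0 0 2.0 0 0 0" --pt "0 0 2.0 0 0 0"

```text
clock: 6.5
eef_pos: [515.8, -51.9, 64.0]
tool_rot: [-3.141, 0.0, 0.611]
force: [0.7, 1.2, -1.5]
width: 10.3
```

>>> move_arm --pt "0 0 0.1 0 0 0" --pt "0 0 0.2 0 0 0" --pt "0 0 0.2 0 0 0"

```text
clock: 6.8
eef_pos: [516.1, -52.0, 62.3]
tool_rot: [3.141, -0.0, 0.611]
force: [0.4, 0.8, -0.9]
width: 10.1
```

>>> move_arm --pt "0 0 0.1 0 0 0" --pt "0 0 0.2 0 0 0" --pt "0 0 0.2 0 0 0"

```text
clock: 7.1
eef_pos: [516.1, -51.9, 60.5]
tool_rot: [3.141, -0.0, 0.611]
force: [-2.0, 0.1, 4.8]
width: 9.9
```

Contact with the plunger (about 5 N). Opening slightly, then lifting off.

>>> move_arm --pt "0 0 -0.1 0 0 0" --pt "0 0 -0.1 0 0 0" --pt "0 0 -0.1 0 0 0" --pt "0 0 -0.1 0 0 0" --pt "0 0 -0.5 0 0 0" --pt "0 0 -1.5 0 0 0" --pt "0 0 -3.5 0 0 0" --pt "0 0 -7 0 0 0" --pt "0 0 -10 0 0 0" --pt "0 0 -10 0 0 0" --grip -0.45

```text
clock: 8.1
eef_pos: [519.0, -52.2, 164.8]
tool_rot: [3.136, -0.007, 0.611]
force: [0.6, 0.1, 0.2]
width: 23.3
```

```bash
python3 -c "
from h import *
go(459,210.5,150,178);go(459,210.5,150,88)"
```

```text
from [519.  -52.2 164.8] [179.7  -0.4  35. ] t 8.1 -> [ 10.15 -24.96   1.42] [   0.6    0.2 -143. ]
from [519.  -52.2 164.8] [179.7  -0.4  35. ] t 8.1 -> [ 10.15 -24.96   1.42] [  0.5  -0.2 -53. ]
```

>>> move_arm --pt "0.4 -1 0.1 0 0 2" --pt "1.2 -3 0.2 0 0 6" --pt "2.4 -6 0.4 0 0 10" --pt "3.8 -9.4 0.6 0 0 15" --pt "5.2 -12.8 0.8 0 0 20" --pt "6.6 -16.2 1 0 0 25" --pt "8 -19.6 1.2 0 0 30" --pt "9.2 -22.6 1.3 0 0 34" --pt "9.9 -24.3 1.4 0 0 37" --pt "10.1 -25 1.4 0 0 37" --pt "10.1 -25 1.4 0 0 37" --pt "10.1 -25 1.4 0 0 37" --grip 0.1

```text
clock: 9.3
eef_pos: [455.5, 209.4, 146.4]
tool_rot: [3.141, -0.0, -0.035]
force: [-1.3, 0.2, 0.3]
width: 46.9
```

```bash
python3 - <<'E'
from h import *
a=snap('scene','s4');b=snap('top','t4')
f=lambda im,c,h=35:cv2.resize(im[c[1]-h:c[1]+h,c[0]-h:c[0]+h],(400,400),interpolation=cv2.INTER_CUBIC)
cv2.imwrite('pics/m4.png',np.vstack([np.hstack([f(a,(290,225)),f(b,(265,215))])]))
go(459,210.5,36,-2)
E
```

```text
from [455.8 209.1 146.5] [180.   -0.   -2.1] t 9.4 -> [ 0.31 -0.16 11.05] [ 0.  -0.  -0.1]
```

View pics/m4.png

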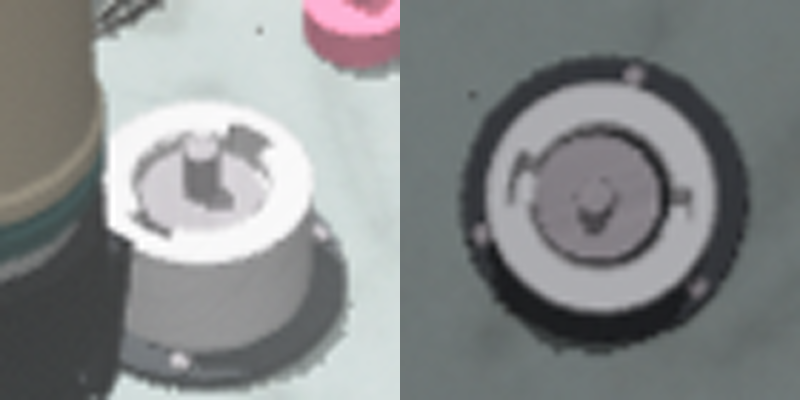

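The pad stands upright, stub up, in the pot (stub at (200,165) in the scene crop and (597,195) in the top one). Descending on the cap's bar.

>>> move_arm --pt "0.3 -0.15 2 0 0 0" --pt "0.3 -0.15 5 0 0 0" --pt "0.3 -0.15 8 0 0 0" --pt "0.3 -0.15 10 0 0 0" --pt "0.3 -0.15 10.9 0 0 0" --pt "0.3 -0.15 11.1 0 0 0" --pt "0.3 -0.15 11.1 0 0 0"

```text
clock: 10.1
eef_pos: [458.9, 211.7, 35.7]
tool_rot: [-3.141, -0.001, -0.035]
force: [-1.0, 0.4, -0.1]
width: 46.9
```

>>> move_arm --pt "0 0 0 0 0 0" --pt "0 0 0 0 0 0" --pt "0 0 0 0 0 0" --pt "0 0 0 0 0 0" --pt "0 0 0 0 0 0" --pt "0 0 0 0 0 0" --grip -1

```text
clock: 10.7
eef_pos: [458.9, 212.2, 36.2]
tool_rot: [-3.141, -0.001, -0.035]
force: [-0.4, -1.0, 6.8]
width: 14.5
```

>>> move_arm --pt "0 0 -1 0 0 0" --pt "0 0 -4 0 0 0" --pt "0 0 -8 0 0 0" --pt "0 0 -11 0 0 0" --pt "0 0 -12 0 0 0" --pt "0 0 -12 0 0 0"

```text
clock: 11.3
eef_pos: [458.8, 212.7, 156.6]
tool_rot: [-3.14, -0.002, -0.034]
force: [0.3, 0.1, -2.0]
width: 14.9
```

```bash
python3 -c "
from h import *
go(516.5,-52.3,156,78.5)"
```

```text
from [458.8 212.7 156.6] [-1.799e+02 -1.000e-01 -1.900e+00] t 11.3 -> [ 6.67 26.29  0.03] [  0.   -0.2 -80.4]
```

>>> move_arm --pt "0.3 1 0 0 0 -4" --pt "0.8 3 0 0 0 -11" --pt "1.5 6 0 0 0 -19" --pt "2.3 9 0 0 0 -27" --pt "3 12 0 0 0 -35" --pt "3.8 15 0 0 0 -43" --pt "4.6 18 0 0 0 -51" --pt "5.3 21 0 0 0 -59" --pt "6 23.7 0 0 0 -67" --pt "6.5 25.5 0 0 0 -75" --pt "6.7 26.3 0 0 0 -80.4" --pt "6.7 26.3 1 0 0 -80.4" --pt "6.7 26.3 2 0 0 -80.4" --pt "6.7 26.3 2.6 0 0 -80.4" --pt "6.7 26.3 2.6 0 0 -80.4" --pt "6.7 26.3 2.6 0 0 -80.4"

```text
clock: 12.9
eef_pos: [516.0, -52.1, 128.9]
tool_rot: [-3.141, -0.0, 1.37]
force: [-0.9, -0.5, -2.1]
width: 15.0
```

```bash
python3 - <<'E'
from h import *
a=snap('scene','s5');b=snap('top','t5')
s=ctrl.read_state();p=s['eef_pos']; print(p,s['tool_rot'],s['force'],s['width'])
z=p[2]-36.2
t=np.linspace(0,2*np.pi,200)
w=cv2.resize(a[150:250,235:345],None,fx=3.6,fy=3.6,interpolation=cv2.INTER_CUBIC); w2=w.copy()
def draw(c,r,zz,col):
    q=proj('scene',np.c_[c[0]+r*np.cos(t),c[1]+r*np.sin(t),0*t+zz]); q=((q-[235,150]+.5)*3.6-.5).round().astype(int); cv2.polylines(w2,[q],True,col,1)
draw(p,40,z+19,(0,0,255));draw(p,40,z+27,(0,0,255));draw(p,24.5,z,(255,0,0));draw((516.7,-51.3),44,60,(0,255,0))
cv2.imwrite('pics/m5.png',np.hstack([w,w2]))
E
```

```text
[516.45232705 -52.43448171 129.54521567] [ 3.14100554e+00 -1.16099042e-04  1.36941222e+00] [-0.31517942  0.79037733 -2.67071022] 14.659852988255354
```

View pics/m5.png

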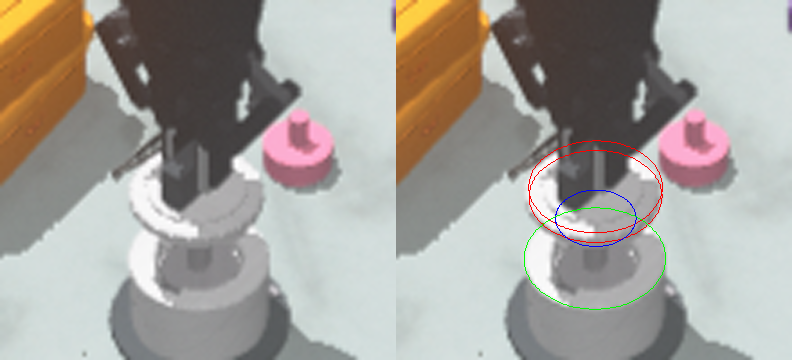

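```bash
python3 - <<'E'
from meas import *
im=up('pics/s5.png');g=im.mean(2);rg=im[:,:,2]-im[:,:,1]
for y in range(195,206,2): # rows around the flange's widest
    r=rg[y*4+2]; i=np.where(r[255*4:325*4]>-5)[0]; print(y,(255*4+i.min())/4,(255*4+i.max())/4)
p=ctrl.read_state()['eef_pos']
t=np.linspace(0,6.283,400)
for zz in(19,27):
    q=proj('scene',np.c_[p[0]+40*np.cos(t),p[1]+40*np.sin(t),0*t+p[2]-36.2+zz]); print('flange pred',zz,q.min(0),q.max(0))
for y in range(215,232,3):
    r=rg[y*4+2]; i=np.where(r[262*4:325*4]>-5)[0]; print('pot',y,(262*4+i.min())/4,(262*4+i.max())/4)
q=proj('scene',np.c_[516.7+44*np.cos(t),-51.3+44*np.sin(t),0*t+60]); print('rim pred',q.min(0),q.max(0))
E
```

```text
195 255.0 324.75
197 255.0 324.75
199 255.0 324.75
201 255.0 323.0
203 255.0 307.75
205 255.0 308.0
flange pred 19 [271.51388585 191.31837497] [308.41945453 216.84746219]
flange pred 27 [271.40062518 188.64661393] [308.48972784 214.16537061]
pot 215 272.5 307.75
pot 218 271.25 309.25
pot 221 270.25 309.75
pot 224 271.0 309.5
pot 227 270.5 310.0
pot 230 268.5 312.5
rim pred [270.10965905 207.2500092 ] [309.45033438 235.39232628]
```

```bash
python3 - <<'E'
from h import *
a=cv2.imread('pics/s5.png').mean(2).astype(int)
for x in(280,284,288,290,292,296,300): print(x,a[208:226,x])
for y in(198,200,202,204): print(y,a[y,266:278],a[y,302:314])
E
```

```text
280 [241 222 244 247 246 238 188 143 154 163 147 157 164 172 135 135 136 136]
284 [112 195 222 192 246 247 242 204 147 143 134 136 135 134 135 134 134 134]
288 [174 175 173 166 193 245 245 230 163 146 138 116 114 114 115 114 118 130]
290 [173 174 175 169 162 168 174 176 155 144 138 118 119 118 118 117 120 128]
292 [173 172 170 167 173 170 170 172 160 144 136 113 112 113 113 116 126 134]
296 [173 169 162 171 172 173 175 168 144 142 137 138 138 137 138 138 137 138]
300 [161 170 168 170 168 154 140 140 145 153 144 166 210 151 143 138 139 137]
198 [107 103 120 179 213 214 223 245 244 235 219 172] [191 245 246 247 247 210 203 168 123 125 123 123]
200 [208 173 214 215 217 230 245 246 245 239 240 247] [172 168 170 170 173 187 205 206 194 147 144 127]
202 [217 216 215 215 217 231 246 247 247 246 246 247] [171 163 170 171 170 170 197 207 203 202 200 192]
204 [216 216 215 215 217 236 246 245 245 244 236 246] [167 154 170 168 169 167 184 207 204 201 200 202]
```

```bash
python3 -c "
from h import *
go(515.7,-53,99,78.5)"
```

```text
from [516.5 -52.4 129.5] [180.   -0.   78.5] t 13.0 -> [-0.07 -0.06  3.05] [ 0. -0. -0.]
```

>>> move_arm --pt "-0.07 -0.06 0.5 0 0 0" --pt "-0.07 -0.06 1.3 0 0 0" --pt "-0.07 -0.06 2.1 0 0 0" --pt "-0.07 -0.06 2.6 0 0 0" --pt "-0.07 -0.06 2.8 0 0 0" --pt "-0.07 -0.06 3 0 0 0" --pt "-0.07 -0.06 3 0 0 0"

```text
clock: 13.7
eef_pos: [515.4, -53.5, 99.1]
tool_rot: [-3.141, -0.0, 1.369]
force: [1.0, 0.0, -2.2]
width: 15.0
```

>>> move_arm --pt "0 0 0.15 0 0 0" --pt "0 0 0.3 0 0 0" --pt "0 0 0.4 0 0 0" --pt "0 0 0.4 0 0 0"

```text
clock: 14.1
eef_pos: [515.4, -53.6, 95.3]
tool_rot: [-3.142, -0.0, 1.369]
force: [-0.1, -0.4, -2.3]
width: 14.8
```

>>> move_arm --pt "0 0 0.15 0 0 0" --pt "0 0 0.3 0 0 0" --pt "0 0 0.3 0 0 0"

```text
clock: 14.4
eef_pos: [515.3, -53.6, 92.1]
tool_rot: [-3.141, 0.0, 1.369]
force: [-0.3, 0.1, -1.9]
width: 14.7
```

No contact at the rim, so the lugs are in the slots. Continuing down against the spring.

>>> move_arm --pt "0 0 0.15 0 0 0" --pt "0 0 0.3 0 0 0" --pt "0 0 0.45 0 0 0" --pt "0 0 0.6 0 0 0" --pt "0 0 0.6 0 0 0"

```text
clock: 14.9
eef_pos: [515.6, -53.5, 86.4]
tool_rot: [3.141, -0.0, 1.369]
force: [-0.4, 0.2, 3.3]
width: 14.4
```

>>> move_arm --pt "0 0 0.15 0 0 0" --pt "0 0 0.3 0 0 0" --pt "0 0 0.45 0 0 0" --pt "0 0 0.6 0 0 0" --pt "0 0 0.6 0 0 0"

```text
clock: 15.4
eef_pos: [515.6, -53.5, 80.3]
tool_rot: [3.141, -0.0, 1.369]
force: [-0.7, 0.1, 6.1]
width: 14.7
```

>>> move_arm --pt "0 0 0.1 0 0 0" --pt "0 0 0.2 0 0 0" --pt "0 0 0.3 0 0 0" --pt "0 0 0.3 0 0 0" --pt "0 0 0.3 0 0 0"

```text
clock: 15.9
eef_pos: [515.6, -53.6, 77.5]
tool_rot: [3.141, 0.0, 1.369]
force: [-2.1, 0.0, 7.0]
width: 15.0
```

>>> move_arm --pt "0 0 0.1 0 0 0" --pt "0 0 0.15 0 0 0" --pt "0 0 0.15 0 0 0"

```text
clock: 16.2
eef_pos: [515.7, -53.6, 77.1]
tool_rot: [3.141, 0.0, 1.369]
force: [-3.5, 0.1, 17.3]
width: 14.8
```

Force jumped to 17 N at the expected height, so the flange is on the rim. Turning clockwise (positive about tool z).

>>> move_arm --pt "0 0 0 0 0 3" --pt "0 0 0 0 0 7" --pt "0 0 0 0 0 11" --pt "0 0 0 0 0 15" --pt "0 0 0 0 0 20" --pt "0 0 0 0 0 25" --pt "0 0 0 0 0 30" --pt "0 0 0 0 0 30"

```text
clock: 17.0
eef_pos: [515.0, -54.6, 77.1]
tool_rot: [3.141, 0.001, 0.843]
force: [-3.5, -2.9, 17.9]
width: 14.5
```

```bash
python3 -c "
from h import *
s=ctrl.read_state();print(s['torque'],s['force'],s['eef_pos'],s['qpos'])"
```

```text
[-0.09087698  1.20314994 -0.09594546] [-3.52126598 -2.94637838 17.90302224] [515.00577065 -54.64270655  77.1257109 ] [ 0.06376626  0.67901417 -0.01990368  2.01266746  0.03226343  0.45048405
 -0.70896515]
```

>>> move_arm --pt "0 0 0 0 0 4" --pt "0 0 0 0 0 9" --pt "0 0 0 0 0 14" --pt "0 0 0 0 0 19" --pt "0 0 0 0 0 24" --pt "0 0 0 0 0 29" --pt "0 0 0 0 0 34" --pt "0 0 0 0 0 38" --pt "0 0 0 0 0 38"

```text
clock: 17.9
eef_pos: [515.2, -53.3, 77.1]
tool_rot: [-3.141, -0.0, 0.181]
force: [-4.0, 0.8, 18.0]
width: 15.1
```

```bash
python3 -c "
from h import *
s=ctrl.read_state();print(s['torque'],s['force'],s['eef_pos'],s['tool_rot'])"
```

```text
[ 0.47169971  0.99919809 -0.03920132] [-4.01721626  0.7978596  17.95259801] [515.17070628 -53.34847841  77.10545554] [-3.14129984e+00 -5.80727295e-06  1.80781382e-01]
```

>>> move_arm --pt "0 0 0 0 0 2" --pt "0 0 0 0 0 4" --pt "0 0 0 0 0 6" --pt "0 0 0 0 0 6"

```text
clock: 18.3
eef_pos: [515.2, -53.2, 77.1]
tool_rot: [-3.141, -0.0, 0.077]
force: [-4.8, 1.3, 17.7]
width: 15.3
```

```bash
python3 -c "
from h import *
s=ctrl.read_state();print(s['torque'],s['force'],s['eef_pos'],s['tool_rot'])"
```

```text
[0.62518122 0.93980788 0.08173564] [-4.8357912   1.27672262 17.72083166] [515.18675706 -53.19056058  77.09195323] [-3.14093198e+00 -2.24880493e-05  7.72414832e-02]
```

>>> move_arm --pt "0 0 0 0 0 2" --pt "0 0 0 0 0 4" --pt "0 0 0 0 0 6" --pt "0 0 0 0 0 6"

```text
clock: 18.7
eef_pos: [515.3, -53.0, 77.1]
tool_rot: [-3.141, -0.0, -0.027]
force: [-5.0, 1.6, 17.7]
width: 14.9
```

```bash
python3 -c "
from h import *
s=ctrl.read_state();print(s['torque'],s['force'],s['eef_pos'],s['tool_rot'],s['width'])"
```

```text
[0.67524681 0.82769369 0.10151239] [-4.97029357  1.60919816 17.65998114] [515.34837087 -53.01441545  77.08549758] [-3.14072096e+00 -2.11581136e-04 -2.72965238e-02] 14.868109332260074
```

>>> move_arm --pt "0 0 0 0 0 2" --pt "0 0 0 0 0 3" --pt "0 0 0 0 0 3"

```text
clock: 19.0
eef_pos: [515.2, -53.5, 77.1]
tool_rot: [-3.141, -0.0, -0.078]
force: [-4.4, -0.7, 19.5]
width: 14.4
```

```bash
python3 -c "
from h import *
s=ctrl.read_state();print(s['torque'],s['force'],s['eef_pos'],s['tool_rot'],s['width'])"
```

```text
[0.37696305 0.85983573 0.47283103] [-4.354301   -0.69571912 19.53336126] [515.22910459 -53.51385686  77.11867691] [-3.14140087e+00 -9.28243291e-05 -7.80562994e-02] 14.358943819032497
```

>>> move_arm --pt "0 0 0 0 0 1" --pt "0 0 0 0 0 2" --pt "0 0 0 0 0 2"

```text
clock: 19.3
eef_pos: [515.2, -53.6, 77.1]
tool_rot: [3.141, 0.0, -0.109]
force: [-4.3, -0.3, 17.6]
width: 14.6
```

```bash
python3 - <<'E'
from h import *
a=snap('scene','s9');b=snap('top','t9')
s=ctrl.read_state();print(s['torque'],s['force'],s['eef_pos'],s['tool_rot'],s['width'],s['clock'])
cv2.imwrite('pics/m9.png',np.hstack([cv2.resize(a[170:260,235:345],(560,458),interpolation=cv2.INTER_CUBIC),]))
E
```

```text
[0.16439764 0.88689746 1.34384725] [-5.78363352 -0.41940471 18.93140054] [515.18586883 -53.65399559  77.09468469] [ 3.14110149e+00 -3.51321042e-05 -1.09087459e-01] 14.83007474956114 19.4
```

View pics/m9.png

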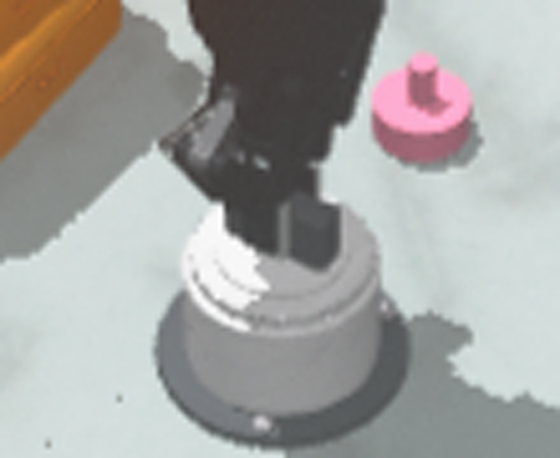

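The flange sits flush on the rim (crop around (285,310)). The torque climbs steeply at the stop (0.10, 0.47, then 1.34 N m) while pressing with about 18 N. I'll check the bystanders and hand in.

```bash
python3 - <<'E'
from h import *
for n,a,b,L in(('scene','s0','s9',dict(amber=(223,269),loupe=(226,237),tweezers=(286,185))),('top','t0','t9',dict(amber=(197,177),loupe=(238,157),tweezers=(333,175)))):
    A=cv2.imread(f'pics/{a}.png').astype(int);B=cv2.imread(f'pics/{b}.png').astype(int)
    for k,(x,y) in L.items(): print(n,k,np.abs(A-B)[y-14:y+14,x-14:x+14].mean().round(1))
print(ctrl.finish_job())
E
```

```text
scene amber 7.4
scene loupe 8.5
scene tweezers 100.6
top amber 6.5
top loupe 8.2
top tweezers 8.1
the job is handed in; nothing more can be done
None
```

The job is handed in at about 19.5 s of the 61 s allowed, with the arm still gripping the cap, pressing it home and turned against its stop.

- **Pad:** I set the grey steel pad in the pot and let it go when it touched the plunger. Both pictures taken afterwards show it upright, stub up.
- **Cap:** It went down through the slots without touching the rim. At 77.1 mm tool height, where I expected it to be home, the force jumped from 7 to 17 N. I then turned it clockwise about 82–85° until the stop, where the torque rose from 0.10 to 0.47 to 1.34 N m.
- **At the end:** The push was about 18 N down with the grip at 14.8 mm, and the last picture showed the flange flush on the rim.

**Checks that disagreed:**
- **Pad grip:** The opening read about 10 mm on the 14 mm stub, although the pad was held straight.
- **Cap height:** Before insertion the scene camera showed the held cap about 1.7 px lower than predicted, but it went in cleanly.
- **Bystanders:** The before/after comparison shows little change at the amber, loupe and tweezers in the top view, and at the amber and loupe in the scene view. The tweezers patch in the scene view changed a lot (100.6). I put that down to the arm blocking it, but did not check it in a picture.

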